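# Nest the bowl covers and slide them into the lid bay

### The arm

A 7-joint arm with a two-finger parallel gripper is mounted at the origin on a cart in front of the work surface, level with it; the furniture and walls round the work are solid. World frame = base frame: x ahead of the robot, y to its left, z up, the work surface at z = 0. Lengths are in mm, angles in rad, forces in N, time in s.
With the tool pointing down it reaches from about 425 to 875 mm from the base axis. Payload 4.7 kg.
Tool frame: the origin (TCP) lies between the finger pads; the fingertips stand 25 mm ahead of it and the grasp point (between the pads) lies 6 mm ahead of it; z points along the fingers, y is the direction in which the jaws open and shut (so a half turn about z gives the same grasp; the last joint's range is limited). The gripper opens to 87 mm and grips with 3 to 60 N. Pads are 19 mm wide; open, the fingers measure 117 mm over their backs; the gripper's body (75 mm by 190 mm) begins 51 mm behind the grasp point.
Start: joints at [-1.118, 0.321, -0.07, 1.45, 0.023, 1.371, -0.057], TCP at [276.182, 588.427, 247.587] pointing down, gripper open.
Joint ranges: [-2.86, 2.86], [-0.3, 2.09], [-1.38, 1.24], [0.06, 2.45], [-1.56, 4.7], [0.09, 2.05], [-2.69, 2.69]. Speed limits (rad/s): [2.57, 2.57, 3.14, 3.14, 3.14, 3.14, 3.14].

### API

Orientations are given as a 3x3 rotation matrix whose columns are the frame's x, y, z axes.
In Python, from rig import env, get_image, nets gives the robot as it stands.
- The arm moves only by the shell command python3 -m crank 'ROWS' [OPENING]. ROWS is text: rows parted by semicolons, each of 6 numbers parted by spaces: the shift along the tool's x, y, z in mm, then the turn, a rotation vector about the tool's x, y, z in rad. In form: x y z rx ry rz; .... A call has 1 to 8 rows; each row is the pose to reach, as a shift and turn from the pose measured when the call began, along the tool's axes at that moment; what a row does not reach only later rows make up. A row lasts 1/8 s, in which the tool goes at most 62.5 mm and 10.7 degrees, less where a joint would pass 70% of its speed; a pose out of reach is approached as far as the arm can. A call with a gripper value outside its range is refused whole. OPENING is the opening, from 0 (shut) to 1 (fully open), set as the call begins (- or left out, the last holds). The fingers move at their own pace and stop on an object; the grip force is fixed at half the most. Time passes only in rows, so rows that repeat a pose let the fingers close. It gives the time, the measured TCP pose, the force and the opening at its end, in the units of the state.
- env.read_state(): the state, without advancing time (a new reading comes with each control period).
- get_image(name): name is "scene" or "top" or "wrist"; returns a dict with "pixels" (480x640x3 uint8, red, green, blue), "range_z" (480x640 float32, mm along the optical axis (not along the pixel's ray), 0 where there is no reading), "fx", "fy", "cx", "cy" (pixels), "world_from_camera" (4x4, takes a point from camera to world coordinates). Camera axes: x right, y down, z forward; pixel columns grow to the right and rows downward; lengths in mm; the calibration is good to about 2 mm. A picture is of the moment at which its call begins.
- env.finish_job(): hands the job in, once; it reports no verdict.
Trained networks look in a picture, given as the dict that the camera call returned (one of the last four; its "shot" number tells which), for a name from the list of things; names that differ only in an ending like _2 or _b are one class to them, and where a whole thing is asked for, a point or a joint stands for the part that bears it (a point fixed in the world has none). Each returns a list of dicts, best first, with "confidence" (0 to 1); they miss things now and then, are a little off and sometimes report something else, mostly with a low value. They report only what shows in the picture. A call takes as long as a camera call. They do not tell look-alikes from the thing itself.
- nets.outline_of(picture, target): "region" (480x640 bool, what is visible of it) and "uv" ([column, row] in pixels, amid what is visible of it).
The state is a dict: "clock": time; "joint_positions": joint angles; "joint_velocities": joint speeds; "effort": joint torques, N m; "ee_pos": TCP position; "ee_rot": TCP orientation; "force": force on the tool from outside, world axes, zero at the start; "ft_torque": the same for the moment, N m; "opening": finger opening in mm.
Only numpy, scipy, OpenCV 4.12 (cv2) and the standard library are available. Lean on these libraries where they do the work, as an engineer would, in place of code of your own. Each camera call takes 0.05 s, during which the arm holds its last target.

### The job

The three domed bowl covers lie upside down, mouth up. Without lifting them, slide the medium (white) and then the small (orange) cover off the end of the wooden board so that each drops and sits flat inside the next larger one, starting with the large (blue) cover, which you first slide up against that end of the board. Then slide the whole nested stack through the spring gate of the lid bay until it is fully home at the back and both gate leaves have snapped shut behind it; leave the other things where they are.

Things in the scene. Friction and masses are not known exactly. Their poses are not given: they have to be found in the camera images.
- large_lid: Blue domed plastic bowl cover lying on its flat crown, mouth up like a shallow bowl: rim diameter 160 mm, 30 mm high, wall and crown 3 mm thick, flat crown 116 mm across, then a rounded shoulder (140 mm across at 4 mm height, 152 mm at 12 mm). 0.25 kg, loose on the worktop. Origin: centre of the crown's underside; z points up out of the mouth. It can be dragged with shut fingers put down inside it, pressing outward on its wall.
- medium_lid: White cover of the same shape: rim diameter 134 mm, 30 mm high, wall and crown 3 mm, flat crown 90 mm across (114 mm across at 4 mm height, 126 mm at 12 mm). 0.16 kg, lies mouth up on the wooden board, next to the board's end that faces the blue cover. Origin: centre of the crown's underside, z up out of the mouth. Nested in the blue cover its origin is 3 mm above the blue one's, with about 10 mm of sideways play.
- small_lid: Orange cover of the same shape: rim diameter 110 mm, 30 mm high, wall and crown 3 mm, flat crown 66 mm across (90 mm across at 4 mm height, 102 mm at 12 mm). 0.12 kg, lies mouth up on the board behind the white one. Origin: centre of the crown's underside, z up out of the mouth. Nested in the white cover its origin is 3 mm above the white one's, with about 10 mm of sideways play.
- deck: Striped wooden board, 191 mm (its x) by 376 mm (its y), flat top 38.5 mm above the worktop, square vertical ends; it does not move. Origin: centre of its underside. Its -y end (188 mm from the origin) faces the blue cover and the lid bay; covers leave it over that end. All cover rims on the worktop, nested or not, stay below its top (blue 30, white 33, orange 36 mm).
- bay: Lid bay standing fixed on the worktop: U-shaped light wooden fence 46 mm high with 8 mm walls, no floor and no roof, inside 180 mm wide (its x) and 205 mm deep (its -y). Origin: on the worktop at the middle of the mouth, below the gate; the inside runs from y = 0 (gate) to y = -0.205 (back wall) in its frame. Steel hinge posts 50 mm high stand at the two mouth corners. The mouth looks to its +y, toward the board.
- gate_far (a joint): Red spring leaf, hinged upright at the bay's +x mouth corner (94 mm from its middle line), 56 mm long, 4 mm thick, 9 to 45 mm above the worktop. In rad: 0 shut, in line with the mouth; grows as it swings into the bay (to 1.5), opens inward only. Weak spring, 0.02 N m shut to 0.08 wide open: it shuts only once the blue cover is home, centre 105 mm or more past the gate line.
- gate_near (a joint): The other red leaf, the same, at the bay's -x mouth corner (nearer the robot). 0 shut, grows as it swings into the bay. Between the shut leaves a gap of 76 mm stays, too narrow for any cover.
- lemon: Yellow lemon 71 x 53 x 51 mm behind the work; bystander. Origin: underside.
- garlic: Garlic bulb 56 mm behind the work; bystander. Origin: underside.
- onion_wedge: Red onion wedge 66 x 57 x 32 mm on the far (+y) end of the board; bystander. Origin: underside.
- salt_shaker: Salt shaker, 44 mm diameter, 90 mm high, behind the board; bystander. Origin: underside.
Mind the look-alikes: they are no part of the job. Several things have the shape of the small_lid; the one meant has the colours described above.

How it is judged:
By the outcome, as a careful person would: the job done as asked, in the order asked, and still so for the second after the job is handed in, with the robot touching nothing.
It also fails if it takes over 72 s, if anything falls off the work surface, if the arm or the gripper's body presses on something with over 40 N, if the wrist force passes 120 N, or if a joint passes its speed limit or range.

## Working session

There is one attempt and no reset: what is moved stays moved. The work goes in short steps, Python scripts to look and compute and a shell command to move; the robot and the scene stay as the last step left them, time stands still between calls to the robot, and variables do not carry over. Pictures are saved under pics/ and viewed, and the job is handed in when it is done.

```bash
ls; mkdir -p pics
python3 - <<'E'
from rig import env,get_image,nets
import cv2,numpy as np
s=env.read_state(); print(s['clock'],s['ee_pos'],s['ee_rot'],s['opening'])
for n in ['scene','top']:
    p=get_image(n); cv2.imwrite(f'pics/{n}0.png',p['pixels'][:,:,::-1]); print(n,p['world_from_camera'],p['fx'],p['cx'],p['cy'])
    np.savez(f'{n}0.npz',**{k:v for k,v in p.items()})
E
```

```text
pics
0.0 [275.99741708 587.96966089 246.49469546] [[-9.05278353e-01  4.24818346e-01 -6.90391847e-04]
 [ 4.24818897e-01  9.05276795e-01 -1.68175037e-03]
 [-8.94426918e-05 -1.81574371e-03 -9.99998348e-01]] 87.00255950062949
scene [[ 4.87521482e-01 -5.43693587e-01  6.83169150e-01 -4.25156667e+02]
 [-8.72937572e-01 -2.87929078e-01  3.93797972e-01 -4.27642141e+02]
 [-1.74011683e-02 -7.88348990e-01 -6.14982170e-01  9.11564756e+02]
 [ 0.00000000e+00  0.00000000e+00  0.00000000e+00  1.00000000e+00]] 464.08073280615974 321.4343876253474 234.9264044387387
top [[-1.86574900e-02 -9.98410314e-01  5.31859313e-02  4.70067463e+02]
 [-9.99822988e-01  1.85018786e-02 -3.41671146e-03  1.21143903e+02]
 [ 2.42724032e-03 -5.32402640e-02 -9.98578781e-01  1.22164138e+03]
 [ 0.00000000e+00  0.00000000e+00  0.00000000e+00  1.00000000e+00]] 474.51400399587607 320.7643803622369 244.73805540414864
```

View pics/scene0.png

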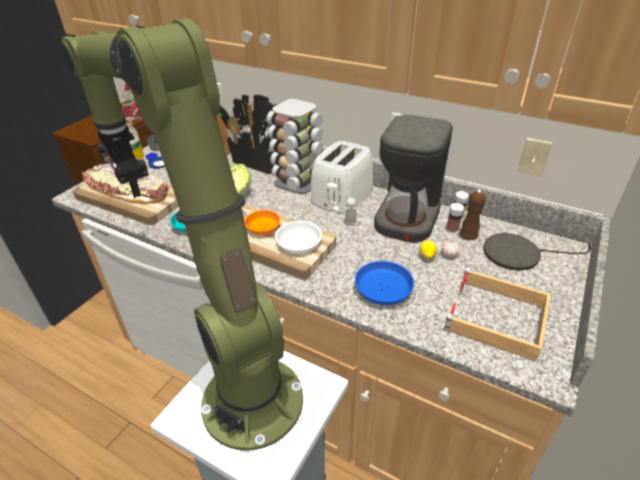

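View pics/top0.png

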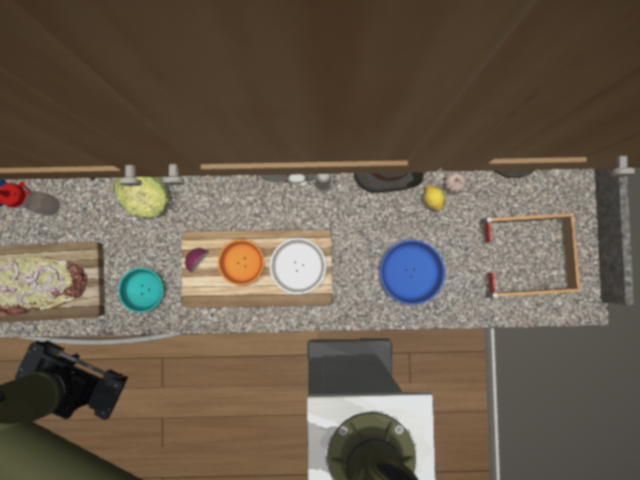

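```bash
cat > h.py <<'E'
from rig import env,get_image,nets
import cv2,numpy as np
from scipy.optimize import least_squares
def toworld(p,mask,zr=None):
    v,u=np.nonzero(mask&(p['range_z']>0)); z=p['range_z'][v,u]
    P=np.c_[(u-p['cx'])/p['fx']*z,(v-p['cy'])/p['fy']*z,z,np.ones_like(z)]@p['world_from_camera'].T
    return P[:,:3]
def pix_at_z(p,uv,h):
    M=p['world_from_camera']; uv=np.atleast_2d(uv).astype(float)
    d=np.c_[(uv[:,0]-p['cx'])/p['fx'],(uv[:,1]-p['cy'])/p['fy'],np.ones(len(uv))]@M[:3,:3].T
    t=(h-M[2,3])/d[:,2]; return M[:3,3]+d*t[:,None]
def colmask(p,name):
    hsv=cv2.cvtColor(p['pixels'],cv2.COLOR_RGB2HSV)
    r={'large_lid':((105,150,60),(125,255,255)),'small_lid':((5,200,120),(16,255,255)),'medium_lid':((0,0,170),(180,30,255))}[name]
    return cv2.inRange(hsv,*r)>0
def rim(p,name,h,roi=None,use=None):
    m=colmask(p,name) if use is None else use
    if roi is not None:
        k=np.zeros_like(m);k[roi[1]:roi[3],roi[0]:roi[2]]=1;m=m&k
    m=cv2.morphologyEx(m.astype(np.uint8),cv2.MORPH_CLOSE,np.ones((5,5)))
    n,l,st,_=cv2.connectedComponentsWithStats(m)
    i=1+np.argmax(st[1:,4]); c,_=cv2.findContours((l==i).astype(np.uint8),cv2.RETR_EXTERNAL,cv2.CHAIN_APPROX_NONE)
    c=cv2.convexHull(max(c,key=len))[:,0]; c=max([c],key=len)
    W=pix_at_z(p,c,h)[:,:2]
    f=lambda q:np.hypot(W[:,0]-q[0],W[:,1]-q[1])-q[2]
    s=least_squares(f,[*W.mean(0),60],loss='soft_l1',f_scale=2)
    return s.x, np.sqrt(np.mean(s.fun**2))
E
python3 - <<'E'
from h import *
p=get_image('top'); 
for n,h in [('large_lid',30),('medium_lid',68.5),('small_lid',68.5)]:
    print(n,rim(p,n,h,roi=(180,230,460,310)))
    for o in nets.outline_of(p,n)[:4]:
        W=toworld(p,o['region']); print('  ',o['confidence'],o['uv'],o['region'].sum(),np.median(W,0).round())
        try: print('   fit',rim(p,n,h,use=o['region']))
        except Exception as e: print(e)
for n in ['deck','bay','gate_far','gate_near','lemon','garlic','onion_wedge','salt_shaker']:
    for o in nets.outline_of(p,n)[:2]:
        W=toworld(p,o['region']); print(n,o['confidence'],o['uv'],np.percentile(W,[1,50,99],axis=0).round().tolist())
# board & bay by height
W=toworld(p,np.ones((480,640),bool))
m=(abs(W[:,2]-38.5)<4)&(W[:,0]>380)&(W[:,1]>80)&(W[:,1]<430)
import cv2
print('deck',cv2.minAreaRect(W[m][:,:2].astype(np.float32)), np.percentile(W[m],[.5,99.5],axis=0))
m=(W[:,2]>36)&(W[:,2]<56)&(W[:,1]<-200)&(W[:,1]>-550)&(W[:,0]<640)&(W[:,0]>400)
print('bay',cv2.minAreaRect(W[m][:,:2].astype(np.float32)),np.percentile(W[m],[.5,99.5],axis=0))
m=(W[:,2]>-15)&(W[:,2]<15)&(W[:,0]>300)&(W[:,1]<0)&(W[:,1]>-500);print('table',np.median(W[m],0),np.percentile(W[m],[.5,99.5],axis=0))
E
python3 - <<'E'
import numpy as np,cv2
d=np.load('top0.npz');i=d['pixels'][200:330,170:620,::-1];cv2.imwrite('pics/crop0.png',cv2.resize(i,None,fx=1.77,fy=1.77,interpolation=cv2.INTER_CUBIC))
E
```

```text
large_lid (array([ 459.41914834, -105.45028807,   71.6786775 ]), np.float64(1.6278267793898262))
   0.8 [412.7, 274.2] 3275 [ 462. -115.    4.]
   fit (array([ 462.09384239, -109.95381336,   80.7354626 ]), np.float64(0.4885861799739961))
medium_lid (array([481.77411483, 174.38011281,  68.45721546]), np.float64(0.38285451451968555))
   0.86 [297.2, 267.0] 2553 [483. 175.  43.]
   fit (array([482.75997309, 174.64364851,  69.08877374]), np.float64(0.7011704639458995))Traceback (most recent call last):
  File "<stdin>", line 4, in <module>
  File "h.py", line 22, in rim
    i=1+np.argmax(st[1:,4]); c,_=cv2.findContours((l==i).astype(np.uint8),cv2.RETR_EXTERNAL,cv2.CHAIN_APPROX_NONE)
        ~~~~~~~~~^^^^^^^^^^
    return _wrapfunc(a, 'argmax', axis=axis, out=out, **kwds)
    return bound(*args, **kwds)
ValueError: attempt to get argmax of an empty sequence
```

View pics/crop0.png

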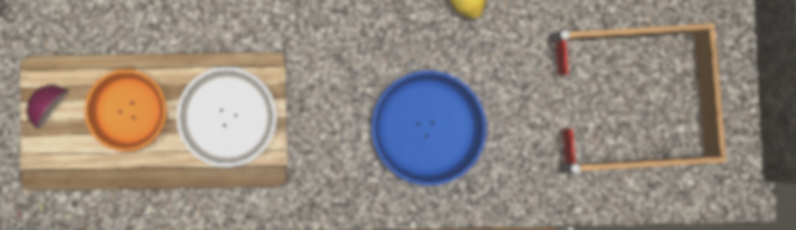

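```bash
sed -i "s/'large_lid':((105,150,60)/'large_lid':((100,100,30)/; s/((5,200,120),(16,255,255))/((5,170,90),(18,255,255))/" h.py
cat >> h.py <<'E'
class L: pass
def find(p,n,h,roi=(150,200,640,330)):
    out=[]
    for o in nets.outline_of(p,n):
        out.append((o['confidence'],o['uv'],*[np.round(x,1) for x in rim(p,n,h,use=o['region'])]))
    try: out.append(('col',*[np.round(x,1) for x in rim(p,n,h,roi=roi)]))
    except Exception as e: out.append(('col',str(e)))
    return out
E
python3 - <<'E'
from h import *
p=get_image('top'); 
for n,h in [('large_lid',30),('medium_lid',68.5),('small_lid',68.5)]:
    for r in find(p,n,h):print(n,r)
print(cv2.cvtColor(p['pixels'],cv2.COLOR_RGB2HSV)[[263,273,250],[242,412,242]])
for n in ['deck','bay','gate_far','gate_near','lemon','garlic','onion_wedge','salt_shaker']:
    for o in nets.outline_of(p,n)[:2]:
        W=toworld(p,o['region']); print(n,o['confidence'],o['uv'],np.percentile(W,[1,50,99],axis=0).round().tolist())
W=toworld(p,np.ones((480,640),bool))
m=(abs(W[:,2]-38.5)<4)&(W[:,0]>380)&(W[:,1]>80)&(W[:,1]<430)
print('deck',cv2.minAreaRect(W[m][:,:2].astype(np.float32)), np.percentile(W[m],[.5,99.5],axis=0).round(),np.median(W[m],0))
m=(W[:,2]>36)&(W[:,2]<56)&(W[:,1]<-200)&(W[:,1]>-550)&(W[:,0]<640)&(W[:,0]>400)
print('bay',cv2.minAreaRect(W[m][:,:2].astype(np.float32)),np.percentile(W[m],[.5,99.5],axis=0).round())
m=(W[:,2]>-15)&(W[:,2]<15)&(W[:,0]>300)&(W[:,1]<0)&(W[:,1]>-500);print('table',np.median(W[m],0),np.percentile(W[m],[.5,99.5],axis=0).round())
# corners of pixels
print('board corners pix', pix_at_z(p,[[332,230],[332,305],[182,233],[182,305]],38.5).round())
print('bay pix posts/backs', pix_at_z(p,[[489,220],[493,296],[573,214],[578,293]],46).round())
E
```

```text
large_lid (0.84, [411.4, 273.7], array([ 462.1, -109.8,   80.2]), np.float64(0.9))
large_lid (0.64, [325.0, 178.8], array([697. , 109.5,  22.5]), np.float64(0.7))
large_lid ('col', array([ 461.4, -109.8,   80.3]), np.float64(0.3))
medium_lid (0.91, [294.8, 266.1], array([481.9, 175.1,  67.6]), np.float64(0.5))
medium_lid ('col', array([481.8, 174.4,  68.4]), np.float64(0.3))
small_lid (0.79, [139.7, 290.2], array([430.9, 556.6,  54.7]), np.float64(0.8))
small_lid (0.63, [239.8, 261.7], array([493.9, 313.8,  56.3]), np.float64(0.5))
small_lid ('col', array([493.6, 312.9,  52.5]), np.float64(0.6))
[[ 15 175 225]
 [110 161 192]
 [ 15 178 225]]
deck 0.67 [248.0, 284.2] [[385.0, 95.0, 31.0], [453.0, 309.0, 37.0], [573.0, 465.0, 43.0]]
deck 0.51 [487.3, 234.8] [[534.0, -322.0, -3.0], [557.0, -301.0, 31.0], [582.0, -298.0, 47.0]]
bay 0.79 [567.7, 256.8] [[398.0, -518.0, 1.0], [494.0, -494.0, 39.0], [598.0, -297.0, 50.0]]
gate_far 0.43 [241.1, 263.5] [[442.0, 261.0, 36.0], [494.0, 317.0, 44.0], [547.0, 367.0, 71.0]]
lemon 0.93 [431.5, 197.7] [[619.0, -195.0, 5.0], [647.0, -167.0, 42.0], [679
[... 420 characters left out ...]
.26 [194.9, 253.8] [[475.0, 401.0, 40.0], [506.0, 428.0, 59.0], [530.0, 455.0, 72.0]]
deck ((546.89208984375, 259.48529052734375), (340.641845703125, 326.07989501953125), 89.66597747802734) [[385.  94.  35.]
 [687. 428.  42.]] [474.64069944 265.20523853  38.28288697]
bay ((500.0126953125, -408.54290771484375), (197.0283203125, 221.70632934570312), 2.003782033920288) [[ 400. -520.   36.]
 [ 601. -296.   52.]]
table [ 504.54767476 -261.71141498   -0.59286951] [[ 318. -497.   -7.]
 [ 717.   -3.   13.]]
board corners pix [[569.  88.  38.]
 [383.  92.  38.]
 [569. 463.  38.]
 [390. 464.  38.]]
bay pix posts/backs [[ 587. -303.   46.]
 [ 398. -306.   46.]
 [ 598. -513.   46.]
 [ 402. -516.   46.]]
```

Run:
```python
from h import *
p=get_image('top')
W=toworld(p,np.ones((480,640),bool))
def ext(m,ax,bins,fn):
    out=[]
    for a,b in zip(bins[:-1],bins[1:]):
        k=m&(W[:,ax]>=a)&(W[:,ax]<b)
        if k.sum()>2: out.append(((a+b)/2,fn(W[k][:,1-ax])))
    o=np.array(out); c=np.polyfit(o[:,0],o[:,1],1); r=o[:,1]-np.polyval(c,o[:,0]); k=abs(r)<4
    return np.polyfit(o[k,0],o[k,1],1).round(4),r.std().round(2)
d=(abs(W[:,2]-38.5)<7)
print('deck end y(x)',ext(d&(W[:,1]<150)&(W[:,1]>60),0,np.arange(400,560,8),np.min))
print('deck front x(y)',ext(d&(W[:,0]<480)&(W[:,0]>300),1,np.arange(110,440,12),np.min))
print('deck back x(y)',ext(d&(W[:,0]<600)&(W[:,0]>500),1,np.arange(150,440,12),np.max))
b=(W[:,2]>38)&(W[:,2]<54)
print('bay near x(y) mid',ext(b&(W[:,0]<430)&(W[:,0]>370),1,np.arange(-500,-320,10),np.mean))
print('bay far x(y) mid',ext(b&(W[:,0]>560)&(W[:,0]<620),1,np.arange(-500,-320,10),np.mean))
print('bay back y(x) mid',ext(b&(W[:,1]<-490)&(W[:,1]>-540),0,np.arange(415,590,10),np.mean))
g=b&(W[:,1]>-330)&(W[:,1]<-280)&(W[:,0]<620)
print('gate y(x)',ext(g,0,np.arange(405,590,8),np.mean))
for n in ['gate_far','gate_near']: pass
```

```text
deck end y(x) (array([3.00000e-03, 9.20176e+01]), np.float64(0.68))
deck front x(y) (array([7.500000e-03, 3.826165e+02]), np.float64(0.63))
deck back x(y) (array([2.600000e-03, 5.725778e+02]), np.float64(0.82))
bay near x(y) mid (array([-4.120000e-02,  3.889066e+02]), np.float64(0.35))
bay far x(y) mid (array([-4.050000e-02,  5.767382e+02]), np.float64(0.41))
bay back y(x) mid (array([ 4.270000e-02, -5.340772e+02]), np.float64(0.51))
gate y(x) (array([ 4.620000e-02, -3.277102e+02]), np.float64(2.13))
```

```bash
python3 -m crank '-41 -47 0 0 0 0.1; -82 -93 0 0 0 0.2; -123 -140 0 0 0 0.3; -165 -187 10 0 0 0.41; -206 -233 20 0 0 0.51; -248 -280 30 0 0 0.62; -289 -327 40 0 0 0.72; -330 -373 50 0 0 0.82' 0
```

```text
clock: 1.9
ee_pos: [416.0, 111.7, 198.3]
ee_rot: [[-0.304, 0.953, 0.001], [0.953, 0.304, 0.001], [0.001, 0.002, -1.0]]
force: [0.2, 1.1, 1.0]
opening: 14.9
```

```bash
cat > to.py <<'E'
import sys,numpy as np
from rig import env
from scipy.spatial.transform import Rotation as R
s=env.read_state(); Rm=np.array(s['ee_rot']);p=np.array(s['ee_pos'])
Rt=np.array([[0,1,0],[1,0,0],[0,0,-1.]])
print(np.round(s['clock'],2),p.round(1),'F',np.round(s['force'],1),'rot',R.from_matrix(Rm.T@Rt).as_rotvec().round(3))
for a in sys.argv[1:]:
    t=np.array([float(v) for v in a.split(',')]); print(a,'->',(Rm.T@(t-p)).round(1))
E
python3 to.py 469,-72,130 469,-72,60
```

```text
1.9 [416.  111.7 198.3] F [0.2 1.1 1. ] rot [ 0.002 -0.001  0.309]
469,-72,130 -> [-191.2   -5.5   68.1]
469,-72,60 -> [-191.2   -5.6  138.1]
```

```bash
python3 -m crank '-60 -2 20 0 0 0.1; -120 -4 40 0 0 0.2; -175 -5 60 0 0 0.28; -191 -5 100 0 0 0.309; -191 -5 120 0 0 0.309; -191 -5 138 0 0 0.309; -191 -5 138 0 0 0.309'; python3 to.py 469,-72,37
```

```text
clock: 2.78
ee_pos: [468.4, -71.7, 59.2]
ee_rot: [[0.0, 1.0, -0.001], [1.0, -0.0, 0.001], [0.001, -0.001, -1.0]]
force: [-0.1, -0.2, -0.2]
opening: 0.2
2.78 [468.4 -71.7  59.2] F [-0.1 -0.2 -0.2] rot [-0.001 -0.001 -0.   ]
469,-72,37 -> [-0.3  0.6 22.2]
```

```bash
python3 -m crank '0 0 12 0 0 0; 0 1 23 0 0 0; 12 2 23 0 0 0; 22 4 23 0 0 0; 37 6 23 0 0 0; 52 9 23 0 0 0; 67 11 23 0 0 0; 82 14 23 0 0 0'; python3 to.py 492,70,36
python3 - <<'E'
from h import *
p=get_image('top'); print(find(p,'large_lid',30)[-1]); cv2.imwrite('pics/t1.png',p['pixels'][180:340,200:600,::-1])
E
```

```text
clock: 3.78
ee_pos: [482.6, 11.3, 36.3]
ee_rot: [[0.0, 1.0, -0.001], [1.0, -0.0, 0.001], [0.001, -0.001, -1.0]]
force: [0.1, -2.6, 0.9]
opening: 0.3
3.78 [482.6  11.3  36.3] F [ 0.1 -2.6  0.9] rot [-0.001 -0.001 -0.   ]
492,70,36 -> [58.7  9.4  0.3]
('col', array([472.7, -52. ,  74.7]), np.float64(0.6))
```

View pics/t1.png

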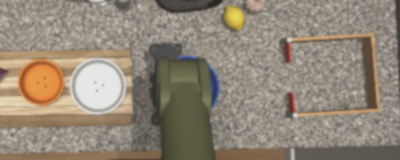

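```bash
python3 -m crank '15 3 0 0 0 0; 30 5 0 0 0 0; 43 8 0 0 0 0; 52 9 0 0 0 0; 57 10 0 0 0 0; 61 10 0 0 0 0; 63 10 0 0 0 0; 63 10 0 0 0 0'; python3 to.py
```

```text
clock: 4.88
ee_pos: [492.6, 71.5, 36.2]
ee_rot: [[0.0, 1.0, -0.002], [1.0, -0.0, -0.003], [-0.003, -0.002, -1.0]]
force: [-0.3, -9.5, 3.2]
opening: 0.4
4.88 [492.6  71.5  36.2] F [-0.3 -9.5  3.2] rot [-0.002  0.003 -0.   ]
```

```bash
python3 -m crank '-6 0 0 0 0 0; -8 0 -20 0 0 0; -8 0 -60 0 0 0; 20 -5 -90 0 0 0; 68 -10 -90 0 0 0; 68 -10 -90 0 0 0'; python3 to.py
python3 - <<'E'
from h import *
p=get_image('top'); cv2.imwrite('pics/t2.png',p['pixels'][180:340,200:600,::-1])
for n,h in [('large_lid',30),('medium_lid',68.5)]: print(find(p,n,h))
p=get_image('scene'); cv2.imwrite('pics/s2.png',p['pixels'][:,:,::-1])
for n,h in [('large_lid',30),('medium_lid',68.5)]: print(find(p,n,h,roi=(150,180,640,330)))
E
```

```text
clock: 5.62
ee_pos: [482.1, 144.7, 126.5]
ee_rot: [[-0.007, 1.0, -0.001], [1.0, 0.007, -0.0], [-0.0, -0.001, -1.0]]
force: [-0.8, -0.5, -0.3]
opening: 0.6
5.62 [482.1 144.7 126.5] F [-0.8 -0.5 -0.3] rot [-0.001  0.     0.007]
[(0.64, [241.1, 262.6], array([494.9, 320.1,  57.6]), np.float64(0.4)), ('col', array([483.2,  12.2,  80. ]), np.float64(1.8))]
[('col', array([384.5, 379.9,  29.4]), np.float64(2.4))]
[(0.94, [349.3, 264.1], array([479.4,   8.8,  83. ]), np.float64(3.2)), ('col', array([476.5,   9.7,  83.6]), np.float64(2.8))]
[(0.88, [300.5, 240.5], array([474.5, 170.4,  70.6]), np.float64(3.4)), ('col', array([ 630.2, -172.5,  433.2]), np.float64(40.9))]
```

View pics/t2.png

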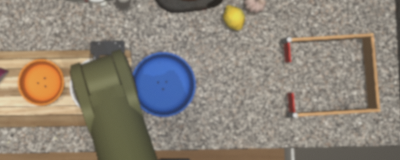

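View pics/s2.png

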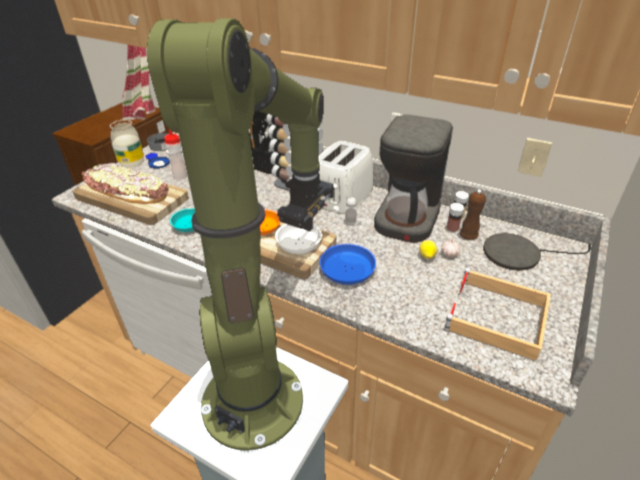

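```bash
python3 -m crank '0 0 30 0 0 0.007; 0 0 51 0 0 0.007; -12 0 51 0 0 0.007; -25 0 51 0 0 0.007; -40 0 51 0 0 0.007; -55 0 51 0 0 0.007; -70 0 51 0 0 0.007; -82 0 51 0 0 0.007'; python3 to.py
python3 - <<'E'
from h import *
p=get_image('scene'); cv2.imwrite('pics/s3.png',cv2.resize(p['pixels'][180:330,200:440,::-1],None,fx=3,fy=3))
E
```

```text
clock: 6.92
ee_pos: [482.6, 55.1, 75.2]
ee_rot: [[0.01, 1.0, -0.002], [1.0, -0.01, -0.004], [-0.004, -0.002, -1.0]]
force: [-0.7, 0.6, 0.6]
opening: 0.7
6.92 [482.6  55.1  75.2] F [-0.7  0.6  0.6] rot [-0.002  0.004 -0.01 ]
```

View pics/s3.png

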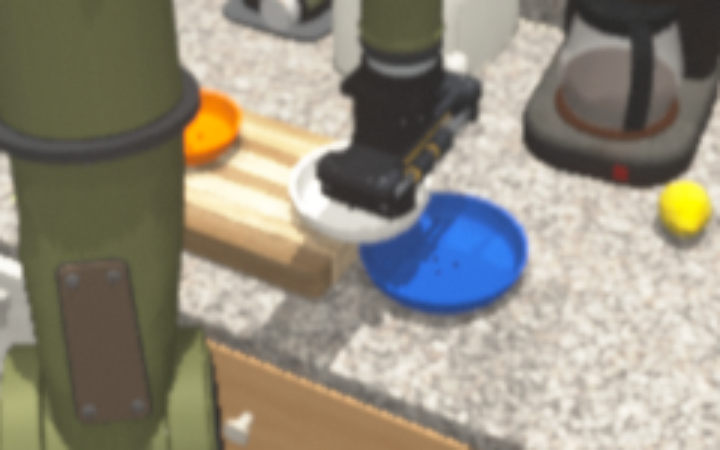

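```bash
python3 -m crank '-6 0 0 0 0 0; -11 0 0 0 0 0; -15 0 0 0 0 0; -18 0 0 0 0 0; -18 0 0 0 0 0'; python3 to.py
python3 - <<'E'
from h import *
p=get_image('scene'); cv2.imwrite('pics/s4.png',cv2.resize(p['pixels'][180:330,200:440,::-1],None,fx=3,fy=3))
E
```

```text
clock: 7.6
ee_pos: [482.2, 35.0, 75.1]
ee_rot: [[0.012, 1.0, -0.002], [1.0, -0.012, -0.005], [-0.005, -0.002, -1.0]]
force: [-0.0, 0.4, -1.1]
opening: 0.6
7.6 [482.2  35.   75.1] F [-0.   0.4 -1.1] rot [-0.002  0.005 -0.012]
```

View pics/s4.png

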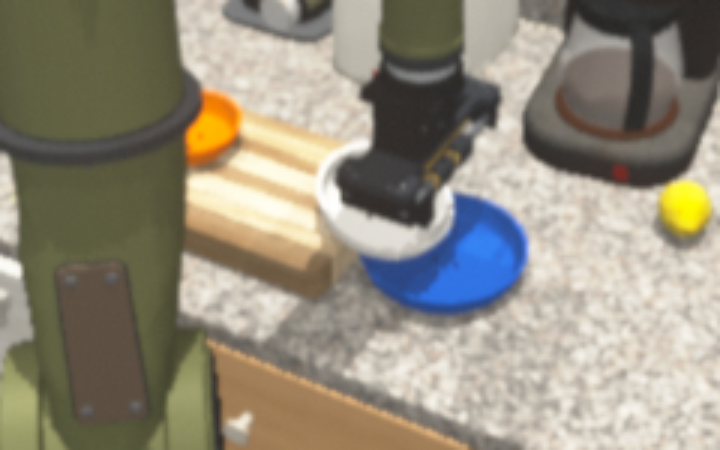

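```bash
python3 -m crank '0 0 8 0 0 0; 0 0 16 0 0 0; 0 0 24 0 0 0; 0 0 24 0 0 0'; python3 to.py
python3 - <<'E'
from h import *
p=get_image('scene'); cv2.imwrite('pics/s5.png',cv2.resize(p['pixels'][180:330,200:440,::-1],None,fx=3,fy=3))
E
```

```text
clock: 8.15
ee_pos: [481.4, 34.9, 50.2]
ee_rot: [[0.012, 1.0, -0.004], [1.0, -0.012, -0.006], [-0.006, -0.004, -1.0]]
force: [0.3, -0.3, 0.3]
opening: 0.6
8.15 [481.4  34.9  50.2] F [ 0.3 -0.3  0.3] rot [-0.004  0.006 -0.012]
```

View pics/s5.png

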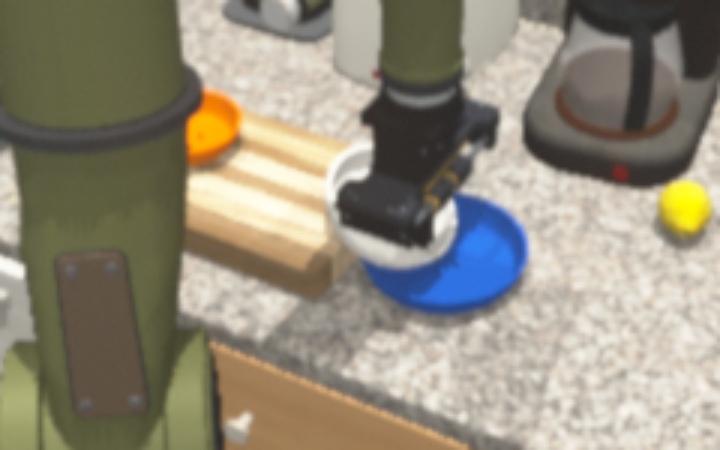

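```bash
python3 -m crank '0 0 5 0 0 0; 0 0 9 0 0 0; 0 0 11 0 0 0'; python3 to.py
```

```text
clock: 8.57
ee_pos: [481.7, 34.8, 39.4]
ee_rot: [[0.012, 1.0, -0.003], [1.0, -0.012, -0.006], [-0.006, -0.003, -1.0]]
force: [-0.3, 0.1, -0.0]
opening: 0.2
8.57 [481.7  34.8  39.4] F [-0.3  0.1 -0. ] rot [-0.003  0.006 -0.012]
```

```bash
python3 -m crank '-8 0 0 0 0 0; -16 0 0 0 0 0; -24 0 0 0 0 0; -32 0 0 0 0 0; -40 0 0 0 0 0; -40 0 0 0 0 0'; python3 to.py
python3 - <<'E'
from h import *
p=get_image('scene'); cv2.imwrite('pics/s6.png',cv2.resize(p['pixels'][180:330,200:440,::-1],None,fx=3,fy=3))
E
```

```text
clock: 9.32
ee_pos: [481.7, -5.9, 40.0]
ee_rot: [[0.013, 1.0, -0.003], [1.0, -0.013, -0.006], [-0.006, -0.002, -1.0]]
force: [0.1, -0.4, 1.7]
opening: 0.5
9.32 [481.7  -5.9  40. ] F [ 0.1 -0.4  1.7] rot [-0.003  0.006 -0.013]
```

View pics/s6.png

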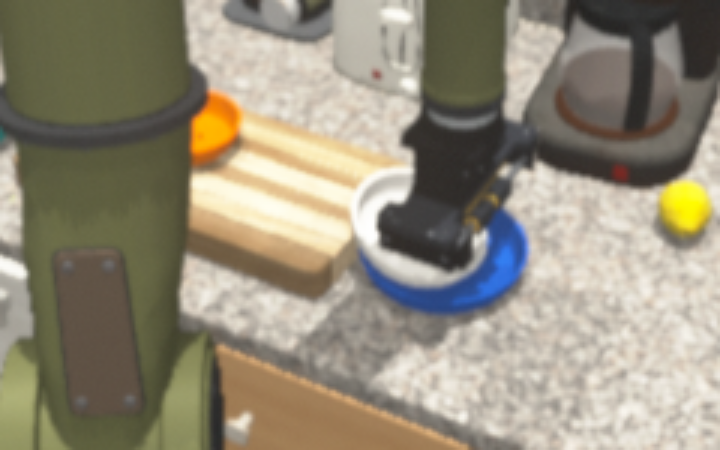

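```bash
python3 -m crank '-8 0 0 0 0 0; -16 0 0 0 0 0; -23 0 0 0 0 0; -28 0 0 0 0 0; -31 0 0 0 0 0; -31 0 0 0 0 0'; python3 to.py
python3 - <<'E'
from h import *
p=get_image('scene'); cv2.imwrite('pics/s7.png',cv2.resize(p['pixels'][180:330,200:440,::-1],None,fx=3,fy=3))
E
```

```text
clock: 10.12
ee_pos: [481.1, -37.0, 40.0]
ee_rot: [[0.013, 1.0, -0.003], [1.0, -0.013, -0.006], [-0.006, -0.003, -1.0]]
force: [-0.7, 1.4, 2.3]
opening: 0.6
10.12 [481.1 -37.   40. ] F [-0.7  1.4  2.3] rot [-0.003  0.006 -0.013]
```

View pics/s7.png

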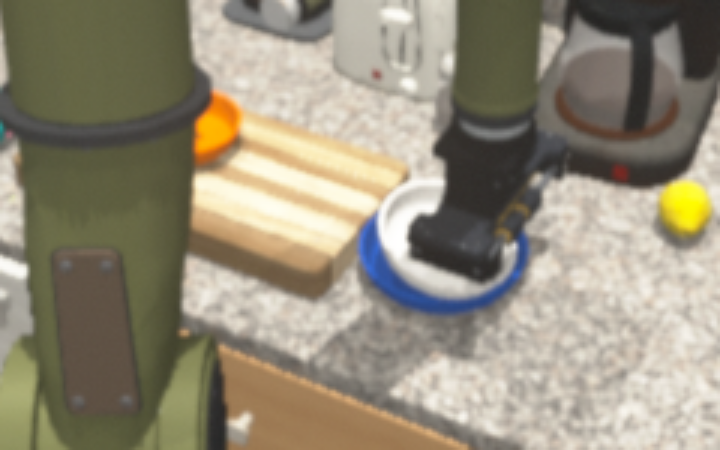

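```bash
python3 -m crank '5 0 0 0 0 0; 6 0 -30 0 0 0; 10 0 -85 0 0 0; 70 3 -90 0 0 0; 130 5 -90 0 0 0; 190 8 -90 0 0 0; 250 10 -90 0 0 0; 310 13 -90 0 0 0'; python3 -m crank '27 0 0 0 0 0.013; 27 0 0 0 0 0.013'; python3 to.py 493.5,293,75
python3 - <<'E'
from h import *
p=get_image('top'); cv2.imwrite('pics/t8.png',cv2.resize(p['pixels'][200:320,200:480,::-1],None,fx=2.8,fy=2.8))
for n,h in [('large_lid',30),('medium_lid',33)]: print(find(p,n,h,roi=(330,230,460,310)))
m=toworld(p,np.ones((480,640),bool)); k=np.hypot(m[:,0]-483,m[:,1]-12)<40; print(np.percentile(m[k,2],[5,50,95]))
k=np.hypot(m[:,0]-483,m[:,1]-12)<40; A=np.c_[m[k,:2]-[483,12],np.ones(k.sum())]; print('crown tilt',np.linalg.lstsq(A,m[k,2],rcond=None)[0])
E
```

```text
clock: 11.18
ee_pos: [497.7, 275.1, 127.6]
ee_rot: [[0.012, 1.0, -0.003], [1.0, -0.012, -0.007], [-0.007, -0.003, -1.0]]
force: [1.1, -0.5, 1.1]
opening: 0.6
clock: 11.42
ee_pos: [496.5, 305.0, 126.3]
ee_rot: [[0.02, 1.0, -0.004], [1.0, -0.02, -0.008], [-0.008, -0.004, -1.0]]
force: [0.4, -0.9, -0.5]
opening: 0.4
11.42 [496.5 305.  126.3] F [ 0.4 -0.9 -0.5] rot [-0.004  0.008 -0.02 ]
493.5,293,75 -> [-11.6  -2.6  51.4]
[(0.61, [386.0, 259.6], array([484. ,  12.9,  81.8]), np.float64(1.0)), ('col', array([483.2,  12.4,  79.5]), np.float64(0.3))]
[(0.83, [358.4, 266.9], array([483.8,  19.1,  68.3]), np.float64(0.8)), ('col', array([483.2,  19.4,  68.7]), np.float64(1.5))]
[1.35817593 5.06901481 9.07721914]
crown tilt [-1.60271977e-03 -2.94755411e-03  5.16521824e+00]
```

View pics/t8.png

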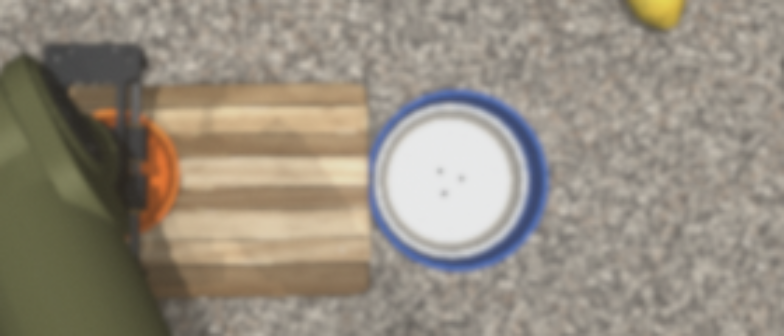

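```bash
python3 -m crank '-11 -2 25 0 0 -0.02; -12 -2 51 0 0 -0.02; -24 -3 51 0 0 -0.02; -36 -5 51 0 0 -0.02; -51 -7 51 0 0 -0.02; -68 -9 51 0 0 -0.02; -85 -11 51 0 0 -0.02; -102 -13 51 0 0 -0.02'; python3 to.py 483,100,75 483,62,75
python3 - <<'E'
from h import *
p=get_image('scene'); cv2.imwrite('pics/s9.png',cv2.resize(p['pixels'][160:310,200:440,::-1],None,fx=3,fy=3))
E
```

```text
clock: 12.58
ee_pos: [482.4, 197.2, 77.3]
ee_rot: [[0.007, 1.0, -0.003], [1.0, -0.007, -0.008], [-0.008, -0.003, -1.0]]
force: [-0.0, 0.9, 2.1]
opening: 0.4
12.58 [482.4 197.2  77.3] F [-0.   0.9  2.1] rot [-0.003  0.008 -0.007]
483,100,75 -> [-97.2   1.3   3.1]
483,62,75 -> [-135.2    1.5    3.4]
```

View pics/s9.png

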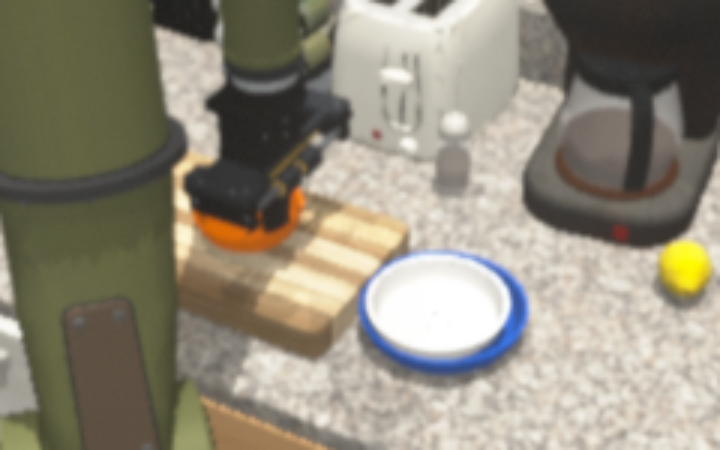

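```bash
python3 -m crank '-16 0 1 0 0 -0.007; -33 0 2 0 0 -0.007; -50 1 2 0 0 -0.007; -67 1 3 0 0 -0.007; -84 1 3 0 0 -0.007; -100 2 3 0 0 -0.007; -115 2 3 0 0 -0.007; -125 2 3 0 0 -0.007'; python3 to.py
python3 - <<'E'
from h import *
p=get_image('top'); cv2.imwrite('pics/t10.png',cv2.resize(p['pixels'][200:320,200:480,::-1],None,fx=2.8,fy=2.8))
for n,h in [('small_lid',68.5)]: print(find(p,n,h,roi=(230,230,460,310)))
E
```

```text
clock: 13.62
ee_pos: [482.7, 67.8, 75.2]
ee_rot: [[0.003, 1.0, -0.005], [1.0, -0.003, -0.011], [-0.011, -0.005, -1.0]]
force: [-0.2, 0.5, 0.5]
opening: 0.5
13.62 [482.7  67.8  75.2] F [-0.2  0.5  0.5] rot [-0.005  0.011 -0.003]
[(0.94, [311.6, 265.3], array([486.5, 107. ,  54.7]), np.float64(1.7)), (0.7, [139.6, 288.9], array([431.1, 557.1,  54.1]), np.float64(0.5)), ('col', array([486.3, 107.5,  50.1]), np.float64(2.9))]
```

View pics/t10.png

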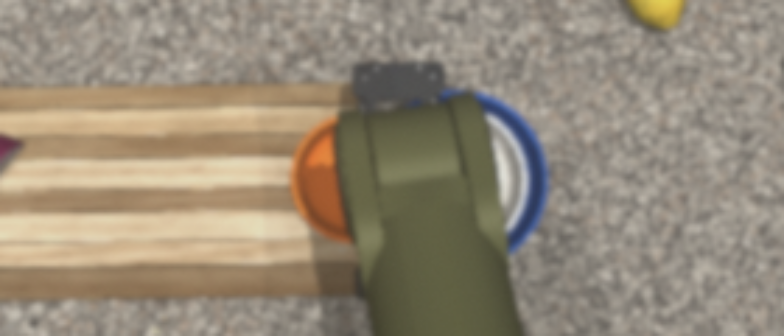

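```bash
python3 -m crank '-6 -1 0 0 0 0; -12 -1 0 0 0 0; -17 -1 0 0 0 0; -21 -1 0 0 0 0; -25 -1 0 0 0 0; -25 -1 0 0 0 0'; python3 to.py
python3 - <<'E'
from h import *
p=get_image('scene'); cv2.imwrite('pics/s11.png',cv2.resize(p['pixels'][180:330,200:440,::-1],None,fx=3,fy=3))
E
```

```text
clock: 14.48
ee_pos: [481.6, 42.0, 75.4]
ee_rot: [[0.005, 1.0, -0.005], [1.0, -0.005, -0.011], [-0.011, -0.005, -1.0]]
force: [-0.3, 0.5, -0.5]
opening: 0.8
14.48 [481.6  42.   75.4] F [-0.3  0.5 -0.5] rot [-0.005  0.011 -0.005]
```

View pics/s11.png

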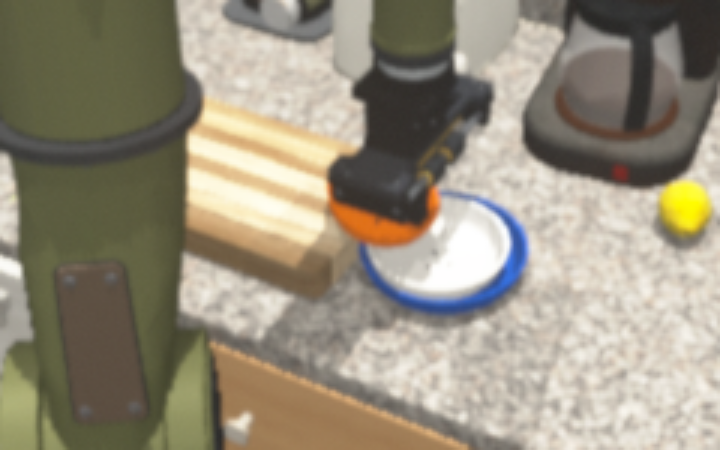

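```bash
python3 -m crank '0 0 8 0 0 0; 0 0 16 0 0 0; 0 0 24 0 0 0; 0 0 29 0 0 0; 0 0 32 0 0 0'; python3 to.py
python3 - <<'E'
from h import *
p=get_image('scene'); cv2.imwrite('pics/s12.png',cv2.resize(p['pixels'][180:330,200:440,::-1],None,fx=3,fy=3))
E
```

```text
clock: 15.15
ee_pos: [481.3, 41.8, 43.0]
ee_rot: [[0.005, 1.0, -0.005], [1.0, -0.005, -0.011], [-0.011, -0.005, -1.0]]
force: [0.3, 0.2, -0.1]
opening: 0.4
15.15 [481.3  41.8  43. ] F [ 0.3  0.2 -0.1] rot [-0.005  0.011 -0.005]
```

View pics/s12.png

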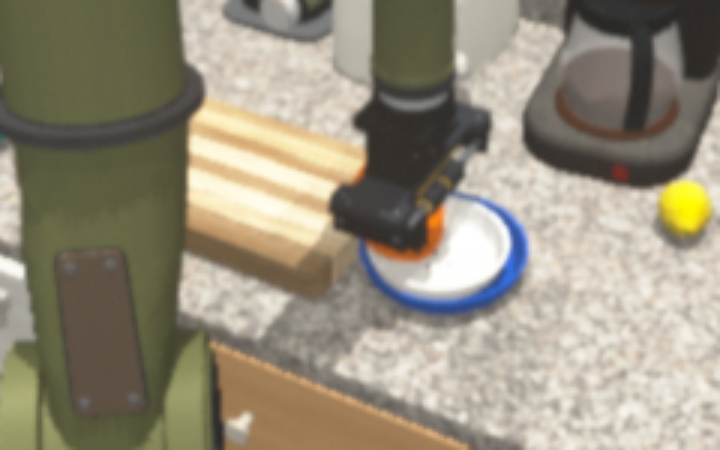

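```bash
python3 -m crank '-8 0 0 0 0 0; -16 0 0 0 0 0; -24 0 0 0 0 0; -32 0 0 0 0 0; -40 0 0 0 0 0; -40 0 0 0 0 0'; python3 to.py
python3 - <<'E'
from h import *
p=get_image('scene'); cv2.imwrite('pics/s13.png',cv2.resize(p['pixels'][180:330,200:440,::-1],None,fx=3,fy=3))
E
```

```text
clock: 15.95
ee_pos: [481.2, 0.9, 43.5]
ee_rot: [[0.006, 1.0, -0.005], [1.0, -0.006, -0.012], [-0.012, -0.005, -1.0]]
force: [0.6, 0.3, 1.7]
opening: 0.5
15.95 [481.2   0.9  43.5] F [0.6 0.3 1.7] rot [-0.005  0.012 -0.006]
```

View pics/s13.png

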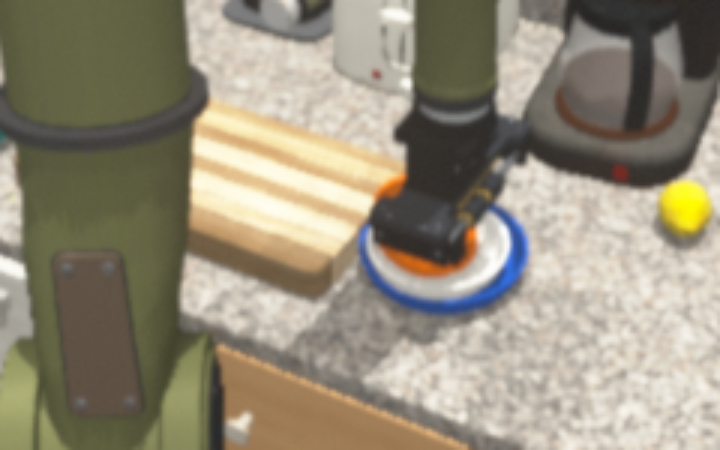

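```bash
python3 -m crank '-8 1 0 0 0 0; -14 1 0 0 0 0; -19 1 0 0 0 0; -22 1 0 0 0 0; -23 1 0 0 0 0'; python3 to.py
python3 - <<'E'
from h import *
p=get_image('scene'); cv2.imwrite('pics/s14.png',cv2.resize(p['pixels'][180:330,200:440,::-1],None,fx=3,fy=3))
E
```

```text
clock: 16.62
ee_pos: [482.1, -21.8, 43.7]
ee_rot: [[0.006, 1.0, -0.005], [1.0, -0.006, -0.012], [-0.012, -0.005, -1.0]]
force: [-0.6, 1.5, 0.5]
opening: 0.4
16.62 [482.1 -21.8  43.7] F [-0.6  1.5  0.5] rot [-0.005  0.012 -0.006]
```

View pics/s14.png

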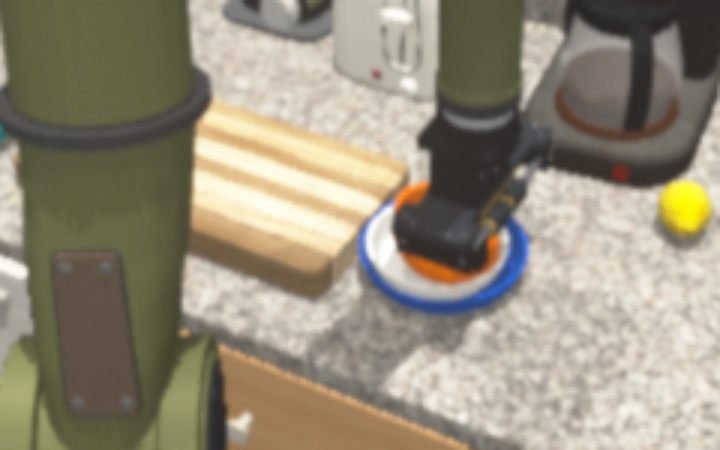

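```bash
python3 -m crank '6 0 0 0 0 0; 6 0 -30 0 0 0; 10 0 -85 0 0 0; 70 0 -90 0 0 0; 130 0 -90 0 0 0; 190 0 -90 0 0 0; 190 0 -90 0 0 0'; python3 to.py
python3 - <<'E'
from h import *
p=get_image('top'); cv2.imwrite('pics/t15.png',cv2.resize(p['pixels'][200:320,200:480,::-1],None,fx=2.8,fy=2.8))
r=(330,230,460,310)
for n,h in [('large_lid',30),('medium_lid',33),('small_lid',36)]: print(find(p,n,h,roi=r))
W=toworld(p,np.ones((480,640),bool)); c=rim(p,'small_lid',36,roi=r)[0]; k=np.hypot(W[:,0]-c[0],W[:,1]-c[1])<28; A=np.c_[W[k,:2]-c[:2],np.ones(k.sum())]; print('crown tilt',np.linalg.lstsq(A,W[k,2],rcond=None)[0])
E
```

```text
clock: 17.55
ee_pos: [482.3, 175.2, 131.0]
ee_rot: [[-0.004, 1.0, -0.005], [1.0, 0.004, -0.011], [-0.011, -0.005, -1.0]]
force: [-0.5, -0.0, 0.4]
opening: 0.5
17.55 [482.3 175.2 131. ] F [-0.5 -0.   0.4] rot [-0.005  0.011  0.004]
[(0.92, [384.1, 258.5], array([484.6,  11.8,  81.2]), np.float64(1.1)), ('col', array([483.3,  12.4,  79.6]), np.float64(0.4))]
[(0.7, [380.5, 259.9], array([484.4,  18.4,  68.7]), np.float64(0.7)), ('col', array([483.4,  18.2,  68. ]), np.float64(0.4))]
[(0.94, [360.0, 264.3], array([482.9,  23.9,  55.4]), np.float64(0.8)), (0.82, [141.7, 292.5], array([430.2, 569.8,  55.7]), np.float64(0.5)), ('col', array([481.1,  25.2,  50.8]), np.float64(0.4))]
crown tilt [5.29373989e-03 7.94948854e-03 8.25195197e+00]
```

View pics/t15.png

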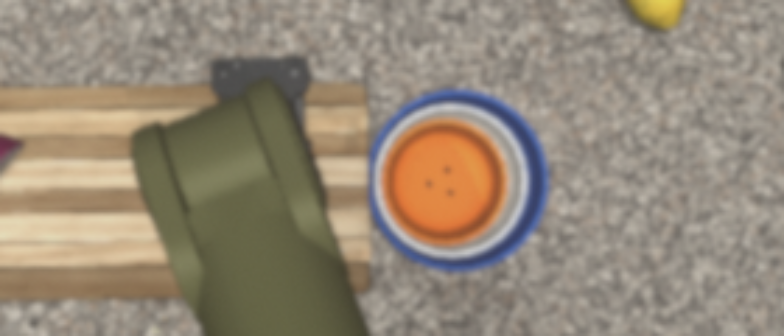

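```bash
python3 to.py 482.6,4,80 482.6,4,41; python3 -m crank '-60 0 2 0 0.011 0; -120 0 4 0 0.011 -0.02; -170 1 20 0 0.011 -0.036; -172 1 50 0 0.011 -0.036; -172 1 75 0 0.011 -0.036; -172 1 88 0 0.011 -0.036'; python3 to.py 483.6,-20,41 492,-225,41 495.2,-304,41 502.6,-485,41
```

```text
17.75 [483.6 167.6 131.2] F [-0.  -0.3 -0.5] rot [-0.005  0.013 -0.008]
482.6,4,80 -> [-162.9    0.5   53.3]
482.6,4,41 -> [-162.4    0.7   92.3]
clock: 18.5
ee_pos: [481.7, -7.3, 44.3]
ee_rot: [[-0.025, 1.0, -0.007], [1.0, 0.025, -0.002], [-0.002, -0.007, -1.0]]
force: [-0.4, -0.3, -0.2]
opening: 0.4
18.5 [481.7  -7.3  44.3] F [-0.4 -0.3 -0.2] rot [-0.007  0.002  0.025]
483.6,-20,41 -> [-12.8   1.6   3.3]
492,-225,41 -> [-217.9    4.8    3.7]
495.2,-304,41 -> [-297.     6.     3.9]
502.6,-485,41 -> [-478.1    8.8    4.3]
```

```bash
python3 -m crank '-8 1 3 0 0 -0.016; -18 2 3 0 0 -0.016; -30 2 3 0 0 -0.016; -44 2 3 0 0 -0.016; -60 2 3 0 0 -0.016; -78 3 3 0 0 -0.016; -96 3 3 0 0 -0.016; -114 3 3 0 0 -0.016'; python3 to.py 492,-225,41 495.2,-304,41 502.6,-485,41
python3 - <<'E'
from h import *
p=get_image('top'); cv2.imwrite('pics/t16.png',cv2.resize(p['pixels'][200:320,320:600,::-1],None,fx=2.8,fy=2.8))
r=(330,230,580,310)
for n,h in [('large_lid',30),('medium_lid',33),('small_lid',36)]: print(find(p,n,h,roi=r))
p=get_image('scene'); cv2.imwrite('pics/s16.png',cv2.resize(p['pixels'][200:370,320:580,::-1],None,fx=3,fy=3))
E
```

```text
clock: 19.5
ee_pos: [487.6, -122.0, 41.8]
ee_rot: [[-0.041, 0.999, -0.007], [0.999, 0.041, -0.001], [-0.001, -0.007, -1.0]]
force: [-0.4, 4.8, 1.7]
opening: 0.3
19.5 [ 487.6 -122.    41.8] F [-0.4  4.8  1.7] rot [-0.007  0.001  0.041]
492,-225,41 -> [-103.1    0.2    0.9]
495.2,-304,41 -> [-182.2    0.2    1. ]
502.6,-485,41 -> [-3.633e+02  1.000e-01  1.200e+00]
[(0.61, [370.8, 265.7], array([488.7, -65.7,  80.4]), np.float64(1.0)), ('col', array([488.1, -65.5,  78.9]), np.float64(0.6))]
[(0.75, [378.9, 262.8], array([489.7, -75.3,  67.2]), np.float64(1.1)), ('col', array([489.7, -73.4,  65.5]), np.float64(3.2))]
[(0.61, [394.6, 263.9], array([489.4, -83.6,  54.6]), np.float64(2.5)), (0.58, [143.0, 290.1], array([429.6, 567.3,  55.2]), np.float64(0.4)), ('col', array([488.6, -82.8,  48.5]), np.float64(3.1))]
```

View pics/t16.png

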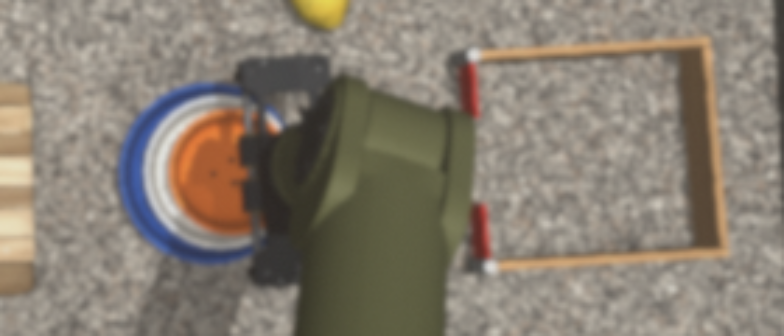

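View pics/s16.png

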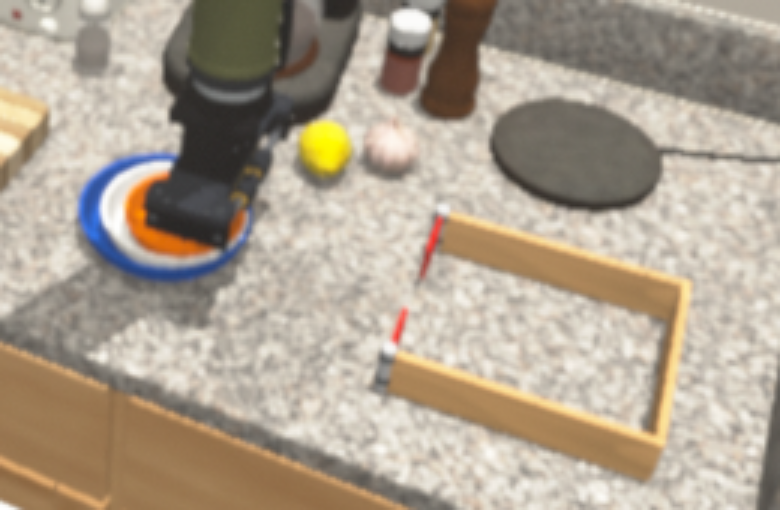

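```bash
python3 -m crank '-16 -1 1 0 0 0; -34 -1 1 0 0 0; -52 -2 1 0 0 0; -70 -2 1 0 0 0; -88 -2 1 0 0 0; -104 -2 1 0 0 0; -118 -2 1 0 0 0; -128 -2 1 0 0 0'; python3 to.py 495.2,-304,41 502.6,-485,41
python3 - <<'E'
from h import *
p=get_image('top'); cv2.imwrite('pics/t17.png',cv2.resize(p['pixels'][200:320,320:600,::-1],None,fx=2.8,fy=2.8))
r=(330,230,580,310)
for n,h in [('large_lid',30),('medium_lid',33),('small_lid',36)]: print(find(p,n,h,roi=r))
E
```

```text
clock: 20.75
ee_pos: [490.4, -250.3, 40.7]
ee_rot: [[-0.041, 0.999, -0.008], [0.999, 0.041, -0.003], [-0.002, -0.008, -1.0]]
force: [0.5, 4.0, 1.8]
opening: 0.4
20.75 [ 490.4 -250.3   40.7] F [0.5 4.  1.8] rot [-0.008  0.003  0.041]
495.2,-304,41 -> [-53.9   2.6  -0.2]
502.6,-485,41 -> [-2.35e+02  2.60e+00  2.00e-01]
[(0.72, [419.1, 262.0], array([ 493. , -194.3,   81. ]), np.float64(1.3)), ('col', array([ 492. , -193.5,   78.5]), np.float64(1.3))]
[(0.95, [430.6, 260.2], array([ 492.9, -203.5,   66.6]), np.float64(0.8)), ('col', array([ 497.7, -197.4,   60.6]), np.float64(2.7))]
[(0.63, [444.5, 261.6], array([ 491.3, -213.2,   54.8]), np.float64(3.0)), (0.63, [142.5, 292.5], array([429.7, 568.9,  55.3]), np.float64(0.5)), (0.6, [568.7, 242.5], array([ 516.8, -421.9,  123.6]), np.float64(12.3)), (0.16, [428.7, 260.2], array([ 493.9, -203.5,   68.2]), np.float64(0.9)), ('col', array([ 492.1, -213.8,   51. ]), np.float64(1.9))]
```

View pics/t17.png

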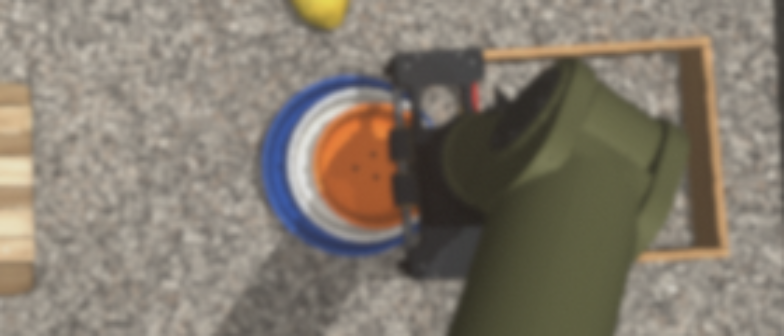

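```bash
python3 -m crank '-14 0 0 0 0 0; -28 0 0 0 0 0; -42 0 0 0 0 0; -56 0 0 0 0 0; -70 1 0 0 0 0; -84 1 0 0 0 0; -97 1 0 0 0 0; -106 1 0 0 0 0'; python3 to.py 502.6,-485,41
python3 - <<'E'
from h import *
p=get_image('top'); cv2.imwrite('pics/t18.png',cv2.resize(p['pixels'][200:320,360:640,::-1],None,fx=2.8,fy=2.8))
r=(330,230,580,310)
for n,h in [('large_lid',30),('medium_lid',33),('small_lid',36)]: print(find(p,n,h,roi=r)[0],find(p,n,h,roi=r)[-1])
p=get_image('scene'); cv2.imwrite('pics/s18.png',cv2.resize(p['pixels'][200:370,320:580,::-1],None,fx=3,fy=3))
E
```

```text
clock: 21.95
ee_pos: [495.3, -357.4, 41.0]
ee_rot: [[-0.04, 0.999, -0.008], [0.999, 0.04, -0.004], [-0.004, -0.008, -1.0]]
force: [0.0, 5.9, 0.6]
opening: 0.5
21.95 [ 495.3 -357.4   41. ] F [0.  5.9 0.6] rot [-0.008  0.004  0.04 ]
502.6,-485,41 -> [-127.8    2.3    0.4]
(0.58, [465.8, 262.9], array([ 496.6, -300.4,   79.2]), np.float64(1.2)) ('col', array([ 495.5, -299.9,   78.2]), np.float64(1.9))
(0.94, [471.4, 259.1], array([ 497.2, -311. ,   67.6]), np.float64(0.5)) ('col', array([ 499.8, -307.8,   63.6]), np.float64(2.1))
(0.77, [489.7, 257.8], array([ 496.6, -320.1,   55.2]), np.float64(0.7)) ('col', array([ 496.4, -321.6,   52.1]), np.float64(1.5))
```

View pics/t18.png

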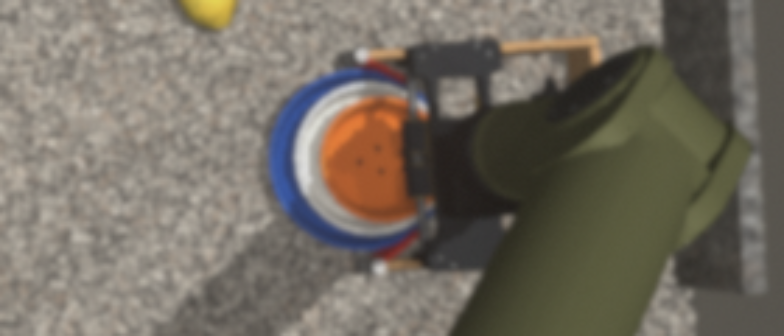

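View pics/s18.png

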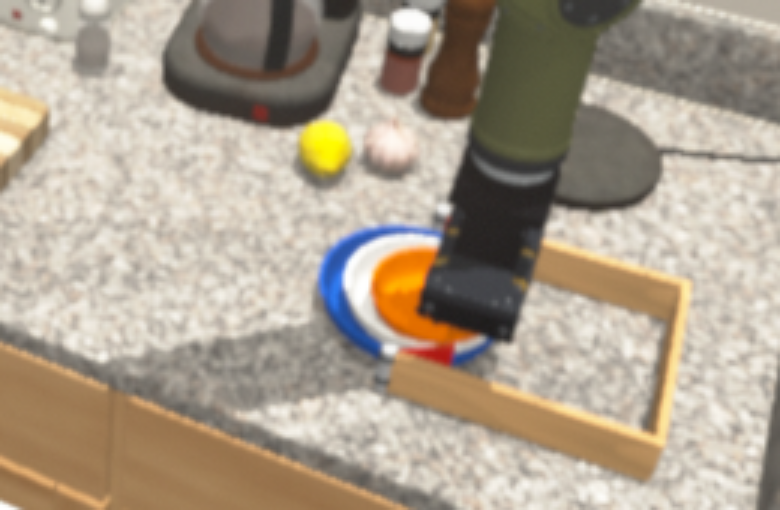

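```bash
python3 -m crank '-14 0 0 0 0 0; -28 1 0 0 0 0; -42 1 0 0 0 0; -56 1 0 0 0 0; -70 2 0 0 0 0; -84 2 0 0 0 0; -97 2 0 0 0 0; -108 2 0 0 0 0'; python3 to.py 502.6,-485,41
python3 - <<'E'
from h import *
p=get_image('top'); cv2.imwrite('pics/t19.png',cv2.resize(p['pixels'][200:320,360:640,::-1],None,fx=2.8,fy=2.8))
r=(330,230,580,310)
for n,h in [('large_lid',30),('medium_lid',33),('small_lid',36)]: print(find(p,n,h,roi=r)[0],find(p,n,h,roi=r)[-1])
E
```

```text
clock: 23.35
ee_pos: [501.5, -467.4, 42.4]
ee_rot: [[-0.039, 0.999, -0.007], [0.999, 0.039, -0.008], [-0.007, -0.007, -1.0]]
force: [-0.1, 3.7, 0.9]
opening: 0.5
23.35 [ 501.5 -467.4   42.4] F [-0.1  3.7  0.9] rot [-0.007  0.007  0.039]
502.6,-485,41 -> [-17.7   0.4   1.6]
(0.65, [508.0, 259.8], array([ 501. , -410.3,   80.8]), np.float64(0.7)) ('col', array([ 500.3, -409.9,   79.4]), np.float64(2.7))
(0.55, [517.6, 254.3], array([ 502.6, -419.5,   68.7]), np.float64(0.8)) ('col', array([ 506.3, -407. ,   54. ]), np.float64(2.3))
(0.97, [533.1, 257.0], array([ 501.1, -428.5,   56.1]), np.float64(1.3)) ('col', array([ 501.1, -429.7,   52.5]), np.float64(0.6))
```

View pics/t19.png

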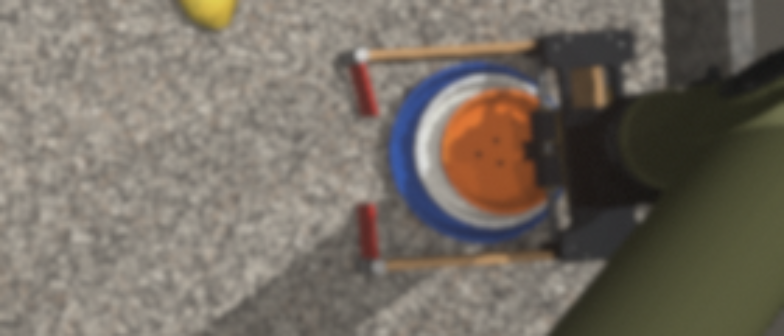

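```bash
python3 -m crank '-6 0 1 0 0 0; -11 0 1 0 0 0; -15 0 1 0 0 0; -18 0 1 0 0 0; -20 0 1 0 0 0'; python3 to.py 502.6,-485,41
```

```text
clock: 24.32
ee_pos: [502.7, -486.0, 41.6]
ee_rot: [[-0.04, 0.999, -0.007], [0.999, 0.04, -0.007], [-0.007, -0.007, -1.0]]
force: [-0.5, 4.3, 2.3]
opening: 0.5
24.32 [ 502.7 -486.    41.6] F [-0.5  4.3  2.3] rot [-0.007  0.007  0.04 ]
502.6,-485,41 -> [ 1.1 -0.1  0.6]
```

```bash
python3 -m crank '-2 0 0 0 0 0; -3 0 0 0 0 0; -4 0 0 0 0 0'; python3 to.py
```

```text
clock: 24.7
ee_pos: [502.9, -487.5, 41.4]
ee_rot: [[-0.041, 0.999, -0.008], [0.999, 0.041, -0.002], [-0.002, -0.008, -1.0]]
force: [-1.9, 10.0, 6.1]
opening: 0.5
24.7 [ 502.9 -487.5   41.4] F [-1.9 10.   6.1] rot [-0.008  0.002  0.041]
```

```bash
python3 -m crank '6 0 0 0 0 0; 8 0 0 0 0 0; 8 0 -30 0 0 0; 8 0 -85 0 0 0; 20 0 -130 0 0 0; 80 0 -140 0 0 0; 140 0 -140 0 0 0; 200 0 -140 0 0 0'; python3 -m crank '60 0 0 0 0 0; 120 0 0 0 0 0; 180 0 0 0 0 0; 180 0 0 0 0 0; 180 0 0 0 0 0'
python3 - <<'E'
from h import *
p=get_image('top'); cv2.imwrite('pics/t20.png',cv2.resize(p['pixels'][160:320,360:640,::-1],None,fx=2.8,fy=2.8)); cv2.imwrite('pics/t20f.png',p['pixels'][:,:,::-1])
r=(460,210,600,310)
for n,h in [('large_lid',30),('medium_lid',33),('small_lid',36)]: print(find(p,n,h,roi=r)[0],find(p,n,h,roi=r)[-1])
W=toworld(p,np.ones((480,640),bool)); c=rim(p,'small_lid',36,roi=r)[0]; k=np.hypot(W[:,0]-c[0],W[:,1]-c[1])<28; A=np.c_[W[k,:2]-c[:2],np.ones(k.sum())]; print('crown tilt',np.linalg.lstsq(A,W[k,2],rcond=None)[0])
hsv=cv2.cvtColor(p['pixels'],cv2.COLOR_RGB2HSV); red=((hsv[...,0]<6)|(hsv[...,0]>174))&(hsv[...,1]>150)
for a,b in [(215,250),(262,300)]:
    m=np.zeros_like(red);m[a:b,470:530]=red[a:b,470:530]; v,u=np.nonzero(m); X=pix_at_z(p,np.c_[u,v],45)[:,:2]; f=cv2.fitLine(X.astype(np.float32),cv2.DIST_L2,0,.01,.01).ravel(); print('leaf',len(u),f.round(3))
p=get_image('scene'); cv2.imwrite('pics/s20.png',cv2.resize(p['pixels'][200:370,320:580,::-1],None,fx=3,fy=3))
E
```

```text
clock: 25.7
ee_pos: [495.7, -286.9, 181.2]
ee_rot: [[-0.039, 0.999, -0.006], [0.999, 0.039, -0.004], [-0.004, -0.006, -1.0]]
force: [0.3, 0.6, -0.5]
opening: 0.1
clock: 26.32
ee_pos: [488.9, -108.2, 180.8]
ee_rot: [[-0.039, 0.999, -0.005], [0.999, 0.039, -0.005], [-0.005, -0.005, -1.0]]
force: [-0.8, 0.7, 0.1]
opening: 0.5
(0.64, [519.8, 267.3], array([ 486.5, -429.3,   65.9]), np.float64(2.3)) ('col', array([ 484.6, -429.6,   64.5]), np.float64(2.8))
(0.63, [523.3, 249.8], array([ 504.5, -439.9,   67.3]), np.float64(1.0)) ('col', array([ 504. , -440.8,   68.1]), np.float64(0.3))
(0.89, [546.6, 255.5], array([ 503.6, -449.5,   57.3]), np.float64(0.9)) ('col', array([ 502.3, -449.4,   52.7]), np.float64(0.8))
crown tilt [-1.62919027e-03  5.21938339e-04  8.20747534e+00]
leaf 8 [ 9.6800e-01  2.4900e-01  5.7365e+02 -2.9871e+02]Traceback (most recent call last):
  File "<stdin>", line 8, in <module>
cv2.error: OpenCV(4.12.0) /io/opencv/modules/imgproc/src/linefit.cpp:50: error: (-215:Assertion failed) count > 0 in function 'fitLine2D_wods'
```

View pics/t20.png

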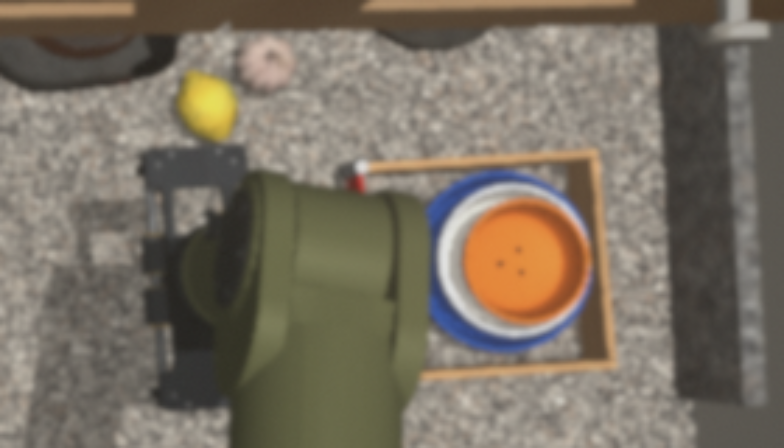

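View pics/t20f.png

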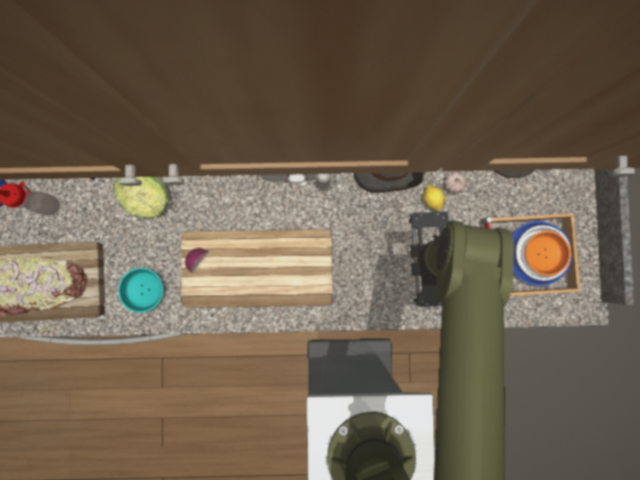

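```bash
python3 -m crank '60 0 0 0 0 0; 120 0 0 0 0 0; 180 0 0 0 0 0; 230 0 0 0 0 0; 230 0 0 0 0 0'
python3 - <<'E'
from h import *
p=get_image('top'); cv2.imwrite('pics/t21.png',cv2.resize(p['pixels'][160:320,360:640,::-1],None,fx=2.8,fy=2.8))
r=(460,210,600,310)
print(find(p,'large_lid',30,roi=r)[0],find(p,'large_lid',30,roi=r)[-1])
hsv=cv2.cvtColor(p['pixels'],cv2.COLOR_RGB2HSV); red=((hsv[...,0]<8)|(hsv[...,0]>172))&(hsv[...,1]>120)
for a,b in [(215,250),(262,300)]:
    m=np.zeros_like(red);m[a:b,475:510]=red[a:b,475:510]; v,u=np.nonzero(m); X=pix_at_z(p,np.c_[u,v],45)[:,:2]; f=cv2.fitLine(X.astype(np.float32),cv2.DIST_L2,0,.01,.01).ravel() if len(u)>3 else []; print('leaf',len(u),f)
p=get_image('scene'); cv2.imwrite('pics/s21.png',cv2.resize(p['pixels'][200:370,320:580,::-1],None,fx=3,fy=3))
E
```

```text
clock: 27.3
ee_pos: [479.4, 126.3, 179.4]
ee_rot: [[-0.045, 0.999, -0.007], [0.999, 0.045, -0.003], [-0.003, -0.007, -1.0]]
force: [0.1, -1.1, 0.3]
opening: 0.6
(0.71, [512.6, 258.1], array([ 504.4, -429.3,   80.3]), np.float64(0.8)) ('col', array([ 502.8, -430.1,   80.1]), np.float64(0.4))
leaf 82 [ 9.9882197e-01  4.8525307e-02  5.5664673e+02 -2.9838568e+02]
leaf 72 [ 9.9949533e-01  3.1766713e-02  4.3237125e+02 -3.0361740e+02]
```

View pics/t21.png

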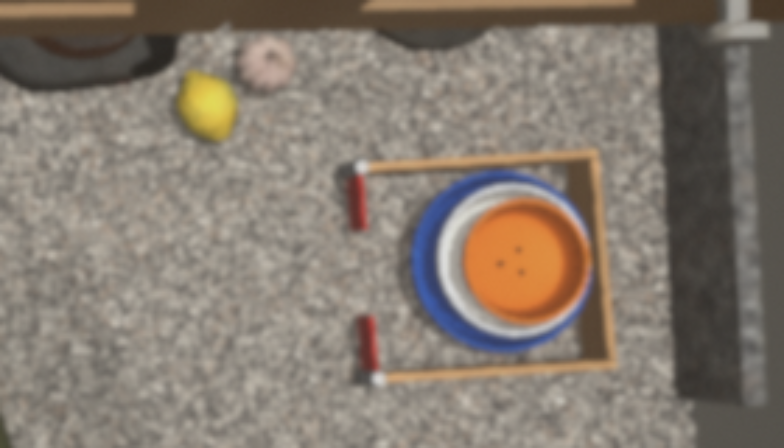

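View pics/s21.png

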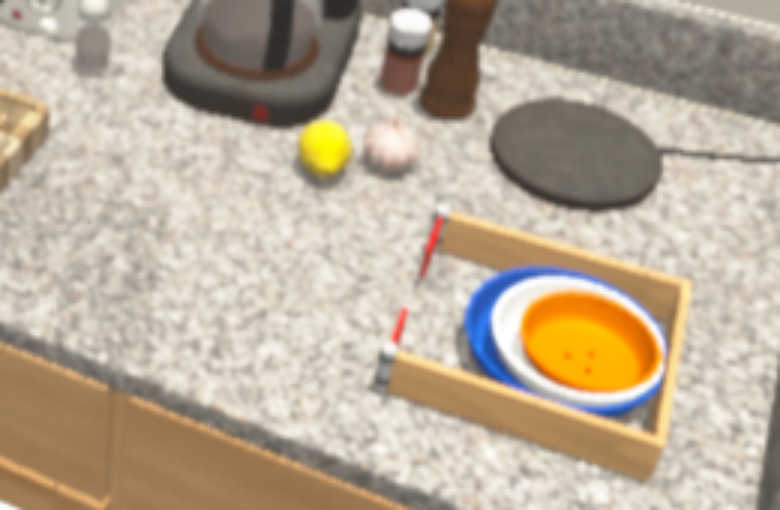

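The top and scene views show the stack nested flat against the back wall, with both red leaves in line with the mouth and the arm clear of everything. I'm handing it in.

```bash
python3 -c "
from rig import env
print(env.finish_job())"
```

```text
the job is handed in; nothing more can be done
None
```

The job is done and handed in at about 27 s of the 72 s allowed. I dragged the blue cover up against the end of the board. Then I slid the white cover off the end so it dropped into the blue one, and the orange cover so it dropped into the white. Finally I pulled the stack through the gate until the blue cover touched the back wall, where the force rose to about 10 N.

What the last checks showed:
- **Stack:** the blue cover's centre is about 125 mm past the gate line, which is home. The white and orange covers are nested; the orange crown is level to about 0.1°, at the nested height. They sit toward the back of their sideways play.
- **Gate:** both red leaves are back in line with the mouth, about 2.8° and 1.8° against the bay's 2.3°, which is within measurement error.
- **Other things:** the lemon, garlic, onion wedge and look-alike teal cover still looked in place in the last views. I judged that by eye rather than by measurement. The salt shaker I did not check separately, but the arm never went near it.
- **Disagreements:** while the arm hid part of a cover, a few colour-based circle fits came out too small or shifted. I relied on the outline fits or on clear views taken after the arm had moved away.

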